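# Turn the milk up on the touch slider

## Task

The milk has gone cool: turn the plate under the white milk pan up to full on its touch slider, and leave the coffee pot's slider alone. Come down gently with closed fingertips onto the low end of that slider (its shortest bar), glide along the bars to the orange-red one, on the glass or a few millimetres above it without lifting away part-way, and rest the fingertips lightly on that last bar for a good second before lifting off. Do not press hard on the glass, and do not push, pick up or move anything standing around.

Things in the scene. Friction and masses are not known exactly. Their poses are not given: they have to be found in the camera images.
- warmer: Twin induction warmer fixed on the counter: steel case, flat black glass top, 380 (its x) by 600 (y) by 58 mm high. Origin: centre of its underside; x points from its front edge (nearest the robot) to its back, y to its left, z up. Two plates, printed rings of 200 mm, centred at x = 60, y = +165 (left) and -165 mm (right). The touch slider of each lies in front of it, along x = -150 mm.
- milk_pan: White enamel saucepan with a blue band, steel lid, black knob and wooden handle, 166 mm across, 126 mm high with knob, handle to 216 mm from its axis; loose, 0.6 to 1.2 kg. It stands on the left or the right plate. Origin: centre of its underside; its x axis points along the handle, which lies towards the back of the warmer.
- coffee_pot: Tall steel coffee pot with black lid and black handle, 146 mm across, 189 mm high; loose. It stands on the plate that the milk pan does not use. Origin: centre of its underside; x points to the handle.
- creamer_a: White creamer portion pot with a silver foil lid, 39 mm across, 22 mm high, loose, standing on the glass between the two sliders. Origin: centre of its underside.
- creamer_b: White creamer portion pot with a blue lid, 39 mm across, 22 mm high, loose on the counter left of the warmer. Origin: centre of its underside.
- capsule: Copper-brown coffee capsule, 37 mm across, 30 mm high, loose, standing lid down on the glass in the middle of the warmer. Origin: centre of its underside.
- teaspoon: Teaspoon with a steel bowl and a wooden handle, 140 mm long, loose, lying on the glass between the two plates. Origin: its underside at mid length; x points from the handle to the bowl.
- mug: White mug, 80 mm across, 92 mm high, handle at its +y, loose on the counter left of the warmer. Origin: centre of its underside.
- sugar_jar: Sugar jar with a steel cap, 80 mm across, 110 mm high, loose on the counter right of the warmer. Origin: centre of its underside.
- left_low_mark (a point): Centre of the first bar (very short, white), the low end of the left plate's touch slider, on the glass surface. Axes as the warmer's.
- left_low: The patch of glass, 45 mm by 34 mm along the slider, that carries the low end of the left slider. Flush with the glass around it; origin on its surface, 7.5 mm behind the mark towards the back.
- left_high_mark (a point): Centre of the ninth bar (longest, orange-red), the high end of the left plate's touch slider, on the glass surface. Axes as the warmer's.
- left_high: The patch of glass, 45 mm by 34 mm along the slider, that carries the high end of the left slider. Flush with the glass around it; origin on its surface, 7.5 mm behind the mark towards the back.
- left_bar3 (a point): Centre of the third bar of the left slider, on the glass. A slider is a flat printed field 37 by 204 mm, flush with the glass: a wedge of nine bars 20 mm apart in a line along the warmer's y, low end towards +y, high end towards -y. Rigid; it senses a fingertip that touches the low end first, then stays on the glass or up to 5 mm above it. Axes as the warmer's.
- left_bar5 (a point): Centre of the fifth (middle) bar of the left slider, on the glass. A slider is a flat printed field 37 by 204 mm, flush with the glass: a wedge of nine bars 20 mm apart in a line along the warmer's y, low end towards +y, high end towards -y. Rigid; it senses a fingertip that touches the low end first, then stays on the glass or up to 5 mm above it. Axes as the warmer's.
- left_bar7 (a point): Centre of the seventh bar of the left slider, on the glass. A slider is a flat printed field 37 by 204 mm, flush with the glass: a wedge of nine bars 20 mm apart in a line along the warmer's y, low end towards +y, high end towards -y. Rigid; it senses a fingertip that touches the low end first, then stays on the glass or up to 5 mm above it. Axes as the warmer's.
- right_low_mark (a point): Centre of the first bar (very short, white), the low end of the right plate's touch slider, on the glass surface. Axes as the warmer's.
- right_low: The patch of glass, 45 mm by 34 mm along the slider, that carries the low end of the right slider. Flush with the glass around it; origin on its surface, 7.5 mm behind the mark towards the back.
- right_high_mark (a point): Centre of the ninth bar (longest, orange-red), the high end of the right plate's touch slider, on the glass surface. Axes as the warmer's.
- right_high: The patch of glass, 45 mm by 34 mm along the slider, that carries the high end of the right slider. Flush with the glass around it; origin on its surface, 7.5 mm behind the mark towards the back.
- right_bar3 (a point): Centre of the third bar of the right slider, on the glass. A slider is a flat printed field 37 by 204 mm, flush with the glass: a wedge of nine bars 20 mm apart in a line along the warmer's y, low end towards +y, high end towards -y. Rigid; it senses a fingertip that touches the low end first, then stays on the glass or up to 5 mm above it. Axes as the warmer's.
- right_bar5 (a point): Centre of the fifth (middle) bar of the right slider, on the glass. A slider is a flat printed field 37 by 204 mm, flush with the glass: a wedge of nine bars 20 mm apart in a line along the warmer's y, low end towards +y, high end towards -y. Rigid; it senses a fingertip that touches the low end first, then stays on the glass or up to 5 mm above it. Axes as the warmer's.
- right_bar7 (a point): Centre of the seventh bar of the right slider, on the glass. A slider is a flat printed field 37 by 204 mm, flush with the glass: a wedge of nine bars 20 mm apart in a line along the warmer's y, low end towards +y, high end towards -y. Rigid; it senses a fingertip that touches the low end first, then stays on the glass or up to 5 mm above it. Axes as the warmer's.
There are look-alikes about, which are no part of the job. What is shaped like the coffee_pot but purple is not meant.

How it is judged:
By the outcome, as a careful person would: the job done as asked, in the order asked, and still so for the second after the job is handed in, with the robot touching nothing.
It also fails if it takes over 42 s, if anything falls off the work surface, if the arm or the gripper's body presses on something with over 40 N, if the wrist force passes 120 N, or if a joint passes its speed limit or range.

## Robot

A 6-joint arm with a two-finger parallel gripper is mounted at the origin on the work surface. World frame = base frame: x ahead of the robot, y to its left, z up, the work surface at z = 0. Lengths are in m, angles in degrees, forces in N, time in s.
With the tool pointing down it reaches from about 0.375 to 0.9 m from the base axis. Payload 3.1 kg.
Tool frame: the origin (TCP) lies midway between the tips of the shut fingers; the grasp point (between the pads) lies 19 mm behind it; z points along the fingers, y is the line along which they close (so a half turn about z gives the same grasp; the last joint's range is limited). The gripper opens to 87 mm and grips with 3 to 60 N. Pads are 19 mm wide; open, the fingers measure 117 mm over their backs; the gripper's body (75 mm by 190 mm) begins 51 mm behind the grasp point.
Start: joints at [-77.493, 30.224, 82.088, -0, 67.689, -10.227], TCP at [0.242, -0.576, 0.223] pointing down, gripper open.
Joint ranges: [-176.69, 176.69], [-43.24, 126.21], [12.49, 139.97], [-82, 262], [0, 151.66], [-163.58, 163.58]. Speed limits (degrees/s): [159.86, 159.86, 180, 180, 180, 180].

## Interface

Orientations are given as a 3x3 rotation matrix whose columns are the frame's x, y, z axes.
In Python, from rig import read_state, capture, camera_info, hand_in gives the robot as it stands.
- The arm moves only by the tool drive_tool, never from a script. Its argument "motion" is a list of rows, each a list of 2 entries, a list of its own where there are three numbers: the shift along the tool's x, y, z in mm, then the turn, a rotation vector about the tool's x, y, z in rad. A call has 1 to 5 rows; each row shifts and turns the commanded pose from where the row before left it, along the tool's axes as they then stand; what a row does not reach is not made up. A row lasts 1/10 s, in which the tool goes at most 50 mm and 8.59 degrees, less where a joint would pass 70% of its speed; a pose out of reach is approached as far as the arm can. A call is refused whole if a number of a shift passes 50 or a number of a turn 0.15, either way. A call with a gripper value outside its range is refused whole. "gripper" is the opening, from 0 (shut) to 1 (fully open), set as the call begins (left out, the last holds). The fingers move at their own pace and stop on an object; the grip force is fixed at half the most. Time passes only in rows, so rows that do not move let the fingers close. It gives the time, the measured TCP pose, the force, the opening and the grip force at its end, in the units of the state.
- read_state(): the state, without advancing time (a new reading comes with each control period).
- capture(name): name is "scene" or "top" or "wrist"; returns the picture (420x560x3 uint8, red, green, blue); there is no depth.
- camera_info(name): a dict with "fovy" (degrees; the focal length in pixels is half the picture's height over the tangent of half this angle, whatever the lens; pixels are square), "cx", "cy" (the principal point, pixels), "k1" (the pictures are not rectified: a ray, as slopes to the right and down, at radius r is drawn at 1 + k1 r^2 times it, then the intrinsics apply), "xyz" and "orientation" of the camera in the world; the wrist camera has in their place "T_tool_cam" (4x4, takes a point from camera to tool coordinates, whose origin is the TCP and whose axes are the flange's). Camera axes: x right, y down, z forward; pixel columns grow to the right and rows downward; lengths in m; the calibration is good to about 2 mm. A picture is of the moment at which its call begins: read the wrist's pose just before it. camera_info takes no time and is no camera call.
- hand_in(): hands the job in; it is judged then, once.
The state is a dict: "time_s": time; "joint_positions": joint angles; "qvel": joint speeds; "tau": joint torques, N m; "position": TCP position; "tcp_rot": TCP orientation; "force": force on the tool from outside, world axes, zero at the start; "moment": the same for the moment, N m; "opening": opening from 0.0 (shut) to 1.0 (fully open); "grasp_force": force on a finger pad.
Only numpy, scipy, OpenCV 4.12 (cv2) and the standard library are available. Lean on these libraries where they do the work, as an engineer would, in place of code of your own. Each camera call takes 0.05 s, during which the arm holds its last target. There are 200 camera calls.

## Working session

There is one attempt and no reset: what is moved stays moved. The work goes in short steps, Python scripts to look and compute and a tool call to move; the robot and the scene stay as the last step left them, time stands still between calls to the robot, and variables do not carry over. Pictures are saved under pics/ and viewed, at most 10 in all, crops included, and the job is handed in when it is done.

Besides the shell and the picture viewer there is one more tool, called after ">>>" in YAML: its name, and indented under it one key for each argument. drive_tool: Moves the arm, as the interface text tells. Its arguments: {"type":"object","properties":{"motion":{"type":"array","items":{"type":"array"}},"gripper":{"type":"number"}},"required":["motion"]}

```bash
mkdir -p pics; python3 - <<'E'
from rig import *
import cv2
for n in ("scene","top"):
    cv2.imwrite(f"pics/{n}0.png",capture(n)[:,:,::-1]); print(n,camera_info(n))
print(camera_info("wrist")); s=read_state(); print(s["time_s"],s["tcp_rot"],s["force"])
E
```

```text
scene {'fovy': 44.63322578113633, 'cx': 281.8369970476692, 'cy': 213.60223316229144, 'k1': -0.07795813432167699, 'xyz': array([1.27354032, 0.05839424, 1.23394874]), 'orientation': array([[-0.06764649,  0.83642699, -0.54388772],
       [ 0.99770267,  0.05471574, -0.03994457],
       [-0.0036515 , -0.54534034, -0.83820677]])}
top {'fovy': 49.172509168985414, 'cx': 279.18860774495664, 'cy': 212.5890805038198, 'k1': 0.027452542843823372, 'xyz': array([ 0.32783644, -0.00305436,  1.21826169]), 'orientation': array([[ 6.49482369e-03, -9.83788125e-01,  1.79217027e-01],
       [-9.99978010e-01, -6.62995840e-03, -1.55082757e-04],
       [ 1.34077001e-03, -1.79212079e-01, -9.83809551e-01]])}
{'fovy': 67.06810942644479, 'cx': 279.77069427892354, 'cy': 208.22228341992002, 'k1': -0.02829207224003659, 'T_tool_cam': array([[ 5.09449361e-04, -9.61838060e-01, -2.73618871e-01,
         7.42506760e-02],
       [ 9.99999870e-01,  4.95587708e-04,  1.19780393e-04,
        -2.30788765e-04],
       [ 2.03928083e-05, -2.73618897e-01,  9.61838188e-01,
        -1.62093186e-01],
       [ 0.00000000e+00,  0.00000000e+00,  0.00000000e+00,
         1.00000000e+00]])}
0.1 [[ 9.22303955e-01  3.86465015e-01 -4.55516917e-04]
 [ 3.86465161e-01 -9.22302082e-01  1.88408856e-03]
 [ 3.08010114e-04 -1.91374375e-03 -9.99998121e-01]] [-0.06680548  0.18034544 -0.00748939]
```

View pics/top0.png

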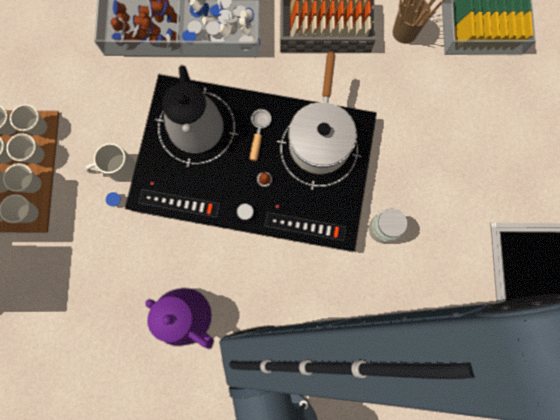

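View pics/scene0.png

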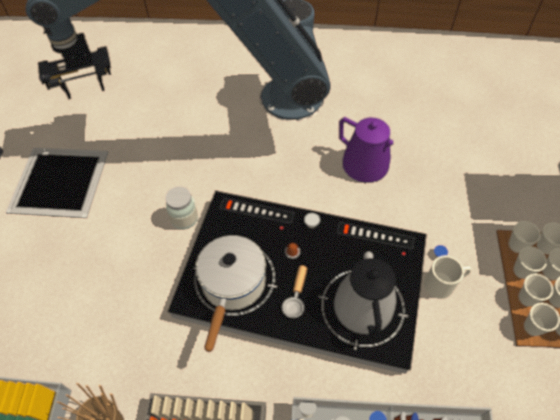

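The top view shows the candidate pans: the white pan with the wooden handle at (322,135), the steel pot with the black lid at (190,120), and a purple look-alike pot at (180,315). There are two sliders, the left one at (180,203) and the right one at (305,225). I choose the right slider, which lies in front of the white pan, and will check it in a crop.

```bash
cat > h.py <<'E'
import numpy as np, cv2
from rig import *
def ray(n,px,R=None,p=None):
    c=camera_info(n); f=210/np.tan(np.radians(c["fovy"]/2))
    K=np.array([[f,0,c["cx"]],[0,f,c["cy"]],[0,0,1]])
    u=cv2.undistortPoints(np.array([[px]],float),K,np.array([c["k1"],0,0,0,0]))[0,0]
    if n=="wrist":
        T=c["T_tool_cam"]; o=p+R@T[:3,3]; d=R@T[:3,:3]@[u[0],u[1],1]
    else: o=c["xyz"]; d=c["orientation"]@[u[0],u[1],1]
    return o,d
def onplane(n,px,z,R=None,p=None):
    o,d=ray(n,px,R,p); return o+d*(z-o[2])/d[2]
E
python3 - <<'E'
import cv2,numpy as np
a=cv2.imread("pics/top0.png")[90:255,230:385]; b=cv2.imread("pics/scene0.png")[185:305,160:320]
o=np.zeros((600,800,3),np.uint8)
a=cv2.resize(a,None,fx=3,fy=3,interpolation=2); o[:a.shape[0],:a.shape[1]]=a[:, :465]
b=cv2.resize(b,(320,240),interpolation=2); o[:240,470:790]=b
cv2.imwrite("pics/c1.png",o)
E
```

```text
(no output)
```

View pics/c1.png

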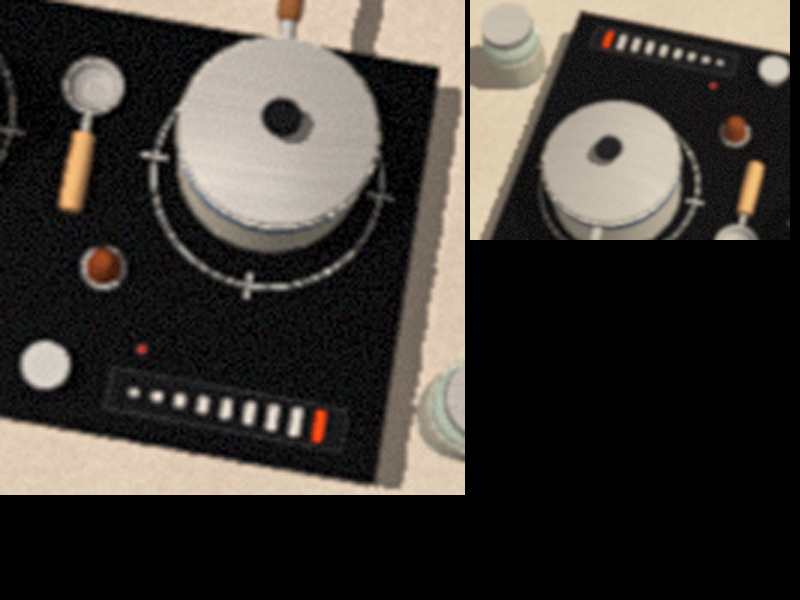

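The pan has a blue band and stands on the right plate. Its slider's first bar is at crop (134,392) and the red bar at (319,425).

```bash
python3 - <<'E'
from h import *
np.set_printoptions(precision=4,suppress=True)
P=[onplane("top",(230+(x+.5)/3-.5,90+(y+.5)/3-.5),.058) for x,y in((134,392),(319,425),(45,364),(103,267))]
for p in P: print(p)
d=P[1]-P[0]; print(np.linalg.norm(d),np.degrees(np.arctan2(d[1],d[0])))
for q in ((68.5*0+228,20),(230,20)): pass
Q=[onplane("scene",(160+x/2,185+y/2),.058) for x,y in((720-470,63),(608-470,39))]
print(Q)
s=read_state(); R=s["tcp_rot"]; p=s["position"]
print("tool yaw x",np.degrees(np.arctan2(R[1,0],R[0,0])))
t=P[0].copy(); t[2]=.2; print("shift tool mm",R.T@(t-p)*1e3)
print(onplane("top",(392,222),.11), s["joint_positions"])
E
```

```text
[0.5189 0.0091 0.058 ]
[ 0.4916 -0.1484  0.058 ]
[0.5428 0.0855 0.058 ]
[0.6287 0.0369 0.058 ]
0.15983694970719156 -99.85478743923905
[array([0.5194, 0.0116, 0.058 ]), array([ 0.49  , -0.1462,  0.058 ])]
tool yaw x 22.734730546632946
shift tool mm [ 481.9892 -432.1058   22.6534]
[ 0.5082 -0.2789  0.11  ] [-77.4925  30.2727  82.1492  -0.0023  67.6891 -10.2264]
```

>>> drive_tool:
  motion:
    - [[0, 0, 0], [0, 0, 0.1425]]
    - [[0, -10, 0], [0, 0, 0.1425]]
    - [[0, -20, 0], [0, 0, 0.1425]]
    - [[5, -30, 0], [0, 0, 0.1425]]
    - [[10, -40, 0], [0, 0, 0]]
  gripper: 0

```text
time_s: 0.6
position: [0.2585, -0.4793, 0.222]
tcp_rot: [[0.984, -0.177, -0.0], [-0.177, -0.984, -0.0], [-0.0, 0.0, -1.0]]
force: [1.6, 0.5, -0.3]
opening: 0.632
grasp_force: 0.0
```

>>> drive_tool:
  motion:
    - [[10, -40, 0], [0, 0, 0]]
    - [[10, -40, 0], [0, 0, 0]]
    - [[10, -40, 0], [0, 0, 0]]
    - [[10, -40, 0], [0, 0, 0]]
    - [[10, -40, 0], [0, 0, 0]]

```text
time_s: 1.1
position: [0.3434, -0.2892, 0.2224]
tcp_rot: [[0.985, -0.173, -0.0], [-0.173, -0.985, 0.001], [-0.0, -0.001, -1.0]]
force: [0.8, -0.1, 0.1]
opening: 0.175
grasp_force: 0.0
```

>>> drive_tool:
  motion:
    - [[10, -40, 0], [0, 0, 0]]
    - [[10, -40, 0], [0, 0, 0]]
    - [[10, -40, 0], [0, 0, 0]]
    - [[10, -40, 0], [0, 0, 0]]
    - [[10, -30, 0], [0, 0, 0]]

```text
time_s: 1.6
position: [0.4251, -0.1099, 0.2224]
tcp_rot: [[0.985, -0.171, -0.001], [-0.171, -0.985, 0.001], [-0.001, -0.001, -1.0]]
force: [-0.9, -0.6, -1.0]
opening: 0.006
grasp_force: 0.0
```

```bash
cat > w.py <<'E'
from h import *
import sys
np.set_printoptions(precision=4,suppress=True)
s=read_state(); R=s["tcp_rot"]; p=s["position"]
print(s["time_s"],p,s["opening"],s["force"],s["joint_positions"]); print(R)
for t in ((.519,.010,.07),(.491,-.147,.06)): print("to mm",R.T@(np.array(t)-p)*1e3)
# yaw error to -9.85
x=np.array([np.cos(np.radians(-9.85)),np.sin(np.radians(-9.85)),0]); z=np.array([0,0,-1.]); W=np.c_[x,np.cross(z,x),z]
print("turn",cv2.Rodrigues(R.T@W)[0].ravel())
if len(sys.argv)>1:
    np.savez("w.npz",R=R,p=p); im=capture("wrist")[:,:,::-1]; cv2.imwrite(f"pics/{sys.argv[1]}.png",im)
E
python3 w.py w1
```

```text
1.6 [ 0.4251 -0.1099  0.2224] 0.005613683214060769 [-0.8822 -0.5674 -1.0295] [-29.1567  15.9783 107.5902   0.0219  56.5035  70.6923]
[[ 0.9852 -0.1713 -0.0009]
 [-0.1713 -0.9852  0.0009]
 [-0.0011 -0.0007 -1.    ]]
to mm [  72.1716 -134.1293  152.3845]
to mm [ 71.4839  25.3535 162.271 ]
turn [-0.0007  0.0011 -0.0002]
```

>>> drive_tool:
  motion:
    - [[16, -30, 10], [0, 0, 0]]
    - [[16, -30, 20], [0, 0, 0]]
    - [[16, -30, 25], [0, 0, 0]]
    - [[14, -26, 25], [0, 0, 0]]
    - [[10, -18, 10], [0, 0, 0]]

```text
time_s: 2.15
position: [0.5186, 0.0088, 0.1301]
tcp_rot: [[0.985, -0.171, -0.004], [-0.171, -0.985, 0.001], [-0.004, -0.0, -1.0]]
force: [0.2, 0.2, 1.0]
opening: 0.005
grasp_force: 0.0
```

>>> drive_tool:
  motion:
    - [[0, 0, 0], [0, 0, 0]]
    - [[0, 0, 0], [0, 0, 0]]

```text
time_s: 2.35
position: [0.5187, 0.0072, 0.1322]
tcp_rot: [[0.985, -0.171, -0.001], [-0.171, -0.985, -0.0], [-0.001, 0.0, -1.0]]
force: [0.0, 0.7, -0.1]
opening: 0.003
grasp_force: 0.0
```

```bash
python3 w.py w2
```

```text
2.35 [0.5187 0.0072 0.1322] 0.003484687737226189 [ 0.0216  0.7309 -0.1292] [-11.5508  29.8073 102.1599  -0.0287  48.1152  88.3277]
[[ 0.9852 -0.1712 -0.0015]
 [-0.1712 -0.9852 -0.0001]
 [-0.0014  0.0003 -1.    ]]
to mm [-0.1265 -2.8626 62.1786]
to mm [ -0.8154 156.6098  72.2323]
turn [ 0.0003  0.0014 -0.0002]
```

View pics/w2.png

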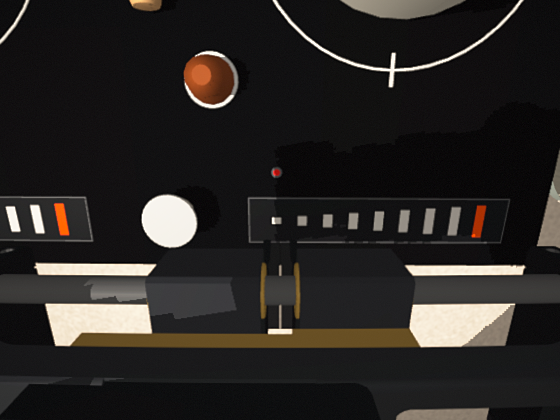

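The wrist view shows the right slider whole: first bar at (277,220), red bar at (480,221), and the creamer clear to the left at (169,221).

```bash
python3 - <<'E'
from h import *
d=np.load("w.npz");R,p=d["R"],d["p"]
for px in((277,220),(480,221)):
    q=onplane("wrist",px,.058,R,p); print(q,R.T@(q-p)*1e3)
E
```

```text
[0.5164131  0.00952925 0.058     ] [-2.57723994 -1.95977846 74.18243933]
[ 0.48795012 -0.14905217  0.058     ] [ -3.46599543 159.15327038  74.23696387]
```

>>> drive_tool:
  motion:
    - [[-1, -2, 15], [0, 0, 0]]
    - [[0, 0, 20], [0, 0, 0]]
    - [[0, 0, 15], [0, 0, 0]]
    - [[0, 0, 8], [0, 0, 0]]
    - [[0, 0, 4], [0, 0, 0]]

```text
time_s: 2.9
position: [0.5182, 0.0085, 0.0706]
tcp_rot: [[0.985, -0.174, -0.0], [-0.174, -0.985, -0.0], [-0.0, 0.0, -1.0]]
force: [0.7, 0.8, 0.7]
opening: 0.003
grasp_force: 0.0
```

>>> drive_tool:
  motion:
    - [[0, 0, 2], [0, 0, 0]]
    - [[0, 0, 1], [0, 0, 0]]
    - [[0, 0, 1], [0, 0, 0]]
    - [[0, 0, 0], [0, 0, 0]]
    - [[0, 0, 0], [0, 0, 0]]

```text
time_s: 3.4
position: [0.5188, 0.0093, 0.0668]
tcp_rot: [[0.985, -0.172, 0.001], [-0.172, -0.985, -0.0], [0.001, 0.0, -1.0]]
force: [-0.1, 0.3, 0.3]
opening: 0.004
grasp_force: 0.0
```

>>> drive_tool:
  motion:
    - [[0, 0, 1], [0, 0, 0]]
    - [[0, 0, 1], [0, 0, 0]]
    - [[0, 0, 1], [0, 0, 0]]
    - [[0, 0, 1], [0, 0, 0]]
    - [[0, 0, 1], [0, 0, 0]]

```text
time_s: 3.9
position: [0.5185, 0.0093, 0.0614]
tcp_rot: [[0.985, -0.172, -0.0], [-0.172, -0.985, 0.0], [-0.0, 0.0, -1.0]]
force: [0.4, -0.0, -0.4]
opening: 0.006
grasp_force: 0.0
```

>>> drive_tool:
  motion:
    - [[0, 0, 0.5], [0, 0, 0]]
    - [[0, 0, 0.5], [0, 0, 0]]
    - [[0, 0, 0.5], [0, 0, 0]]
    - [[0, 0, 0], [0, 0, 0]]

```text
time_s: 4.3
position: [0.5185, 0.0093, 0.06]
tcp_rot: [[0.985, -0.172, -0.0], [-0.172, -0.985, 0.0], [-0.0, -0.0, -1.0]]
force: [0.3, 0.9, -0.3]
opening: 0.005
grasp_force: 0.0
```

>>> drive_tool:
  motion:
    - [[0, 0, 0.5], [0, 0, 0]]
    - [[0, 0, 0.5], [0, 0, 0]]
    - [[0, 0, 0], [0, 0, 0]]

```text
time_s: 4.6
position: [0.5185, 0.0093, 0.059]
tcp_rot: [[0.985, -0.172, -0.0], [-0.172, -0.985, 0.0], [-0.0, -0.0, -1.0]]
force: [-0.8, 0.6, -0.8]
opening: 0.003
grasp_force: 0.0
```

>>> drive_tool:
  motion:
    - [[0, 0, 0.5], [0, 0, 0]]
    - [[0, 0, 0.5], [0, 0, 0]]
    - [[0, 0, 0], [0, 0, 0]]

```text
time_s: 4.9
position: [0.5186, 0.0093, 0.0584]
tcp_rot: [[0.985, -0.172, 0.0], [-0.172, -0.985, -0.0], [0.0, 0.0, -1.0]]
force: [-0.4, -0.3, 4.0]
opening: 0.004
grasp_force: 2.0
```

>>> drive_tool:
  motion:
    - [[0, 0, 0.4], [0, 0, 0]]
    - [[0, 0, 0], [0, 0, 0]]
    - [[0, 0, 0], [0, 0, 0]]

```text
time_s: 5.2
position: [0.5186, 0.0093, 0.0584]
tcp_rot: [[0.985, -0.172, 0.0], [-0.172, -0.985, -0.0], [0.0, 0.0, -1.0]]
force: [-1.2, -0.0, 8.2]
opening: 0.004
grasp_force: 3.7
```

Contact is made at about 8 N. I will ease off by about 1 mm and glide.

>>> drive_tool:
  motion:
    - [[0, 0, -0.4], [0, 0, 0]]
    - [[0, 2, -0.8], [0, 0, 0]]
    - [[0, 6, 0], [0, 0, 0]]
    - [[0, 6, 0], [0, 0, 0]]
    - [[0, 6, 0], [0, 0, 0]]

```text
time_s: 5.7
position: [0.5149, -0.011, 0.0586]
tcp_rot: [[0.985, -0.173, -0.0], [-0.173, -0.985, 0.0], [-0.0, 0.0, -1.0]]
force: [0.8, -0.0, -0.0]
opening: 0.003
grasp_force: 0.0
```

>>> drive_tool:
  motion:
    - [[0, 6, 0], [0, 0, 0]]
    - [[0, 6, 0], [0, 0, 0]]
    - [[0, 6, 0], [0, 0, 0]]
    - [[0, 6, 0], [0, 0, 0]]
    - [[0, 6, 0], [0, 0, 0]]

```text
time_s: 6.2
position: [0.5099, -0.0405, 0.0589]
tcp_rot: [[0.985, -0.172, 0.0], [-0.172, -0.985, -0.0], [0.0, 0.0, -1.0]]
force: [-0.3, -0.2, -0.6]
opening: 0.006
grasp_force: 0.0
```

>>> drive_tool:
  motion:
    - [[0, 6, 0], [0, 0, 0]]
    - [[0, 6, 0], [0, 0, 0]]
    - [[0, 6, 0], [0, 0, 0]]
    - [[0, 6, 0], [0, 0, 0]]
    - [[0, 6, 0], [0, 0, 0]]

```text
time_s: 6.7
position: [0.5047, -0.07, 0.0588]
tcp_rot: [[0.985, -0.172, -0.0], [-0.172, -0.985, 0.0], [-0.0, -0.0, -1.0]]
force: [0.5, -0.5, 0.7]
opening: 0.002
grasp_force: 0.0
```

>>> drive_tool:
  motion:
    - [[0, 6, 0], [0, 0, 0]]
    - [[0, 6, 0], [0, 0, 0]]
    - [[0, 6, 0], [0, 0, 0]]
    - [[0, 6, 0], [0, 0, 0]]
    - [[0, 6, 0], [0, 0, 0]]

```text
time_s: 7.2
position: [0.4995, -0.0995, 0.0588]
tcp_rot: [[0.985, -0.172, 0.0], [-0.172, -0.985, -0.0], [0.0, 0.0, -1.0]]
force: [0.8, 0.4, 0.4]
opening: 0.004
grasp_force: 0.0
```

>>> drive_tool:
  motion:
    - [[0, 6, 0], [0, 0, 0]]
    - [[0, 6, 0], [0, 0, 0]]
    - [[0, 6, 0], [0, 0, 0]]
    - [[0, 6, 0], [0, 0, 0]]
    - [[0, 6, 0], [0, 0, 0]]

```text
time_s: 7.7
position: [0.4944, -0.1291, 0.0589]
tcp_rot: [[0.985, -0.172, 0.0], [-0.172, -0.985, -0.0], [0.0, 0.0, -1.0]]
force: [0.4, 0.0, -0.0]
opening: 0.003
grasp_force: 0.0
```

>>> drive_tool:
  motion:
    - [[-0.5, 6, 0], [0, 0, 0]]
    - [[-0.5, 5, 0], [0, 0, 0]]
    - [[0, 4, 0], [0, 0, 0]]
    - [[0, 4, 0], [0, 0, 0]]
    - [[0, 1, 0], [0, 0, 0]]

```text
time_s: 8.2
position: [0.49, -0.1486, 0.0588]
tcp_rot: [[0.985, -0.173, 0.0], [-0.173, -0.985, -0.0], [0.0, 0.0, -1.0]]
force: [0.8, 0.0, 0.1]
opening: 0.006
grasp_force: 0.0
```

```bash
python3 w.py
```

```text
8.2 [ 0.49   -0.1486  0.0588] 0.005935940345010012 [0.8129 0.0495 0.0516] [-29.3856  36.8409 105.7587   0.0002  37.3886  70.5621]
[[ 0.985  -0.1728  0.0002]
 [-0.1728 -0.985  -0.0001]
 [ 0.0002  0.0001 -1.    ]]
to mm [   1.1313 -161.1887  -11.167 ]
to mm [ 0.6723 -1.7127 -1.1566]
turn [ 0.0001 -0.0002 -0.0017]
```

On the red bar; now lower into light contact and rest there.

>>> drive_tool:
  motion:
    - [[0, 0, 0.4], [0, 0, 0]]
    - [[0, 0, 0.4], [0, 0, 0]]
    - [[0, 0, 0], [0, 0, 0]]
    - [[0, 0, 0], [0, 0, 0]]

```text
time_s: 8.6
position: [0.4901, -0.1482, 0.0584]
tcp_rot: [[0.985, -0.172, 0.0], [-0.172, -0.985, -0.001], [0.0, 0.0, -1.0]]
force: [-1.3, -2.5, 4.9]
opening: 0.003
grasp_force: 2.6
```

>>> drive_tool:
  motion:
    - [[0, 0, 0], [0, 0, 0]]
    - [[0, 0, 0], [0, 0, 0]]
    - [[0, 0, 0], [0, 0, 0]]
    - [[0, 0, 0], [0, 0, 0]]
    - [[0, 0, 0], [0, 0, 0]]

```text
time_s: 9.1
position: [0.49, -0.1482, 0.0584]
tcp_rot: [[0.985, -0.172, 0.0], [-0.172, -0.985, -0.0], [0.0, 0.0, -1.0]]
force: [-1.5, -0.7, 6.2]
opening: 0.004
grasp_force: 2.8
```

>>> drive_tool:
  motion:
    - [[0, 0, 0], [0, 0, 0]]
    - [[0, 0, 0], [0, 0, 0]]
    - [[0, 0, 0], [0, 0, 0]]
    - [[0, 0, 0], [0, 0, 0]]
    - [[0, 0, 0], [0, 0, 0]]

```text
time_s: 9.6
position: [0.4901, -0.1482, 0.0584]
tcp_rot: [[0.985, -0.172, 0.0], [-0.172, -0.985, -0.0], [0.0, 0.0, -1.0]]
force: [-1.9, -1.0, 5.8]
opening: 0.005
grasp_force: 2.8
```

>>> drive_tool:
  motion:
    - [[0, 0, 0], [0, 0, 0]]
    - [[0, 0, 0], [0, 0, 0]]
    - [[0, 0, 0], [0, 0, 0]]
    - [[0, 0, 0], [0, 0, 0]]
    - [[0, 0, 0], [0, 0, 0]]

```text
time_s: 10.1
position: [0.4901, -0.1482, 0.0584]
tcp_rot: [[0.985, -0.172, 0.0], [-0.172, -0.985, -0.0], [0.0, 0.0, -1.0]]
force: [-1.3, -1.3, 4.4]
opening: 0.002
grasp_force: 2.8
```

>>> drive_tool:
  motion:
    - [[0, 0, -3], [0, 0, 0]]
    - [[0, 0, -10], [0, 0, 0]]
    - [[0, 0, -25], [0, 0, 0]]
    - [[0, 0, -35], [0, 0, 0]]
    - [[0, 0, -25], [0, 0, 0]]

```text
time_s: 10.6
position: [0.4905, -0.148, 0.1581]
tcp_rot: [[0.985, -0.172, 0.001], [-0.172, -0.985, -0.0], [0.002, 0.0, -1.0]]
force: [0.0, -0.3, -0.6]
opening: 0.003
grasp_force: 0.0
```

>>> drive_tool:
  motion:
    - [[0, 0, -10], [0, 0, 0]]
    - [[0, 0, 0], [0, 0, 0]]
    - [[0, 0, 0], [0, 0, 0]]

```text
time_s: 10.9
position: [0.4894, -0.1477, 0.1654]
tcp_rot: [[0.985, -0.172, -0.001], [-0.172, -0.985, 0.001], [-0.001, -0.001, -1.0]]
force: [-1.0, 0.3, 0.6]
opening: 0.005
grasp_force: 0.0
```

```bash
python3 w.py w3
```

```text
10.9 [ 0.4894 -0.1477  0.1654] 0.0046594807155618725 [-0.9576  0.2966  0.5963] [-29.3347  26.278  101.6017   0.0061  52.2018  70.5818]
[[ 0.985  -0.1723 -0.0012]
 [-0.1723 -0.985   0.0008]
 [-0.0013 -0.0006 -1.    ]]
to mm [   2.1115 -160.3641   95.4932]
to mm [  1.5909  -0.8822 105.4058]
turn [-0.0006  0.0013 -0.0012]
```

View pics/w3.png

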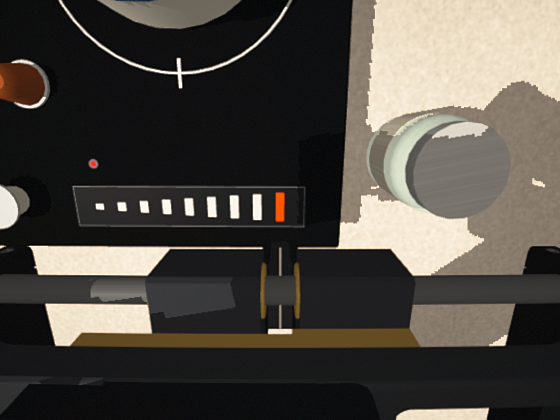

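The picture shows the fingertips lifted off in line with the red bar at (280,207), and the jar, creamer and capsule undisturbed. Handing in.

```bash
python3 -c "
from rig import *
print(hand_in())"
```

```text
the job is handed in; nothing more can be done
None
```

I ran the right slider, under the white milk pan, from its shortest bar to the orange-red one and rested there about 1.5 s at roughly 5 N (8 N at most, at first touch). I then lifted off and handed in at about 11 s without touching the coffee pot's slider or, as far as the last picture shows, moving anything; the hand-in returned no verdict.

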